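# Wind a carving turntable round with its ratchet lever

### The arm

A 6-joint arm with a two-finger parallel gripper is mounted at the origin on the work surface. World frame = base frame: x ahead of the robot, y to its left, z up, the work surface at z = 0. Lengths are in m, angles in rad, forces in N, time in s.
With the tool pointing down it reaches from about 0.25 to 0.775 m from the base axis. Payload 4 kg.
Tool frame: the origin (TCP) lies on the centre line of the jaws, within the pads' length; the fingertips stand 17 mm ahead of it and the grasp point (between the pads) lies 2 mm behind it; z points along the fingers, y is the line along which they close (so a half turn about z gives the same grasp; the last joint's range is limited). The gripper opens to 94 mm and grips with 3 to 60 N. Pads are 16 mm wide; open, the fingers measure 119 mm over their backs; the gripper's body (75 mm by 177 mm) begins 78 mm behind the grasp point.
Start: joints at [-1.347, 0.087, 1.371, -0, 1.684, -0.103], TCP at [0.177, -0.521, 0.223] pointing down, gripper open.
Joint ranges: [-3.1, 3.1], [-0.76, 2.03], [0.27, 2.55], [-1.08, 4.22], [0.17, 2.65], [-2.57, 2.57]. Speed limits (rad/s): [2.79, 2.79, 3.14, 3.14, 3.14, 3.14].

### API

Orientations are given as [roll, pitch, yaw] about the fixed x, y, z axes, in that order (R = Rz(yaw) Ry(pitch) Rx(roll)).
In Python, from bench import robot gives the robot as it stands.
- The arm moves only by the tool servo_tool, never from a script. Its argument "plan" is a list of rows, each a list of 7 numbers: the shift along the tool's x, y, z normalised to -1 to 1, where 1 is 0.1 m, then the turn, a rotation vector about the tool's x, y, z normalised to -1 to 1, where 1 is pi/2 rad, then the finger opening in mm, from 0 to 94. In form: [[x, y, z, ax, ay, az, gripper], ...]. A call has 1 to 12 rows; each row is the pose to reach, as a shift and turn from the pose commanded when the call began, along the tool's axes at that moment; what a row does not reach only later rows make up. A row lasts 1/12 s, in which the tool goes at most 41.7 mm and 7.16 degrees, less where a joint would pass 70% of its speed; a pose out of reach is approached as far as the arm can. A call with a number of a shift or a turn outside -1 to 1 is refused whole. A call with a gripper value outside its range is refused whole. The fingers move at their own pace and stop on an object; the grip force is fixed at half the most. Time passes only in rows, so rows that repeat a pose let the fingers close. It gives the time, the measured TCP pose, the force, the opening and the grip force at its end, in the units of the state.
- robot.get_obs(): the state, without advancing time (a new reading comes with each control period).
- robot.snapshot(name): name is "scene" or "top" or "wrist"; returns the picture (480x640x3 uint8, red, green, blue); there is no depth.
- robot.camera_params(name): a dict with "camera_matrix" (3x3 intrinsics, pixels), "rvec" (rotation vector, rad) and "tvec" (3), from world to camera coordinates, as OpenCV has them; the wrist camera has in their place "tool_from_camera" (4x4, takes a point from camera to tool coordinates, whose origin is the TCP and whose axes are the flange's). Camera axes: x right, y down, z forward; pixel columns grow to the right and rows downward; lengths in m; the calibration is good to about 2 mm. A picture is of the moment at which its call begins: read the wrist's pose just before it. camera_params takes no time and is no camera call.
- robot.close_job(): hands the job in; it is judged then, once.
Trained networks look in the newest picture that a camera, given by its name, has taken for a name from the list of things; names that differ only in an ending like _2 or _b are one class to them, and where a whole thing is asked for, a point or a joint stands for the part that bears it (a point fixed in the world has none). Each returns a list of dicts, best first, with "conf" (0 to 1); they miss things now and then, are a little off and sometimes report something else, mostly with a low value. They report only what shows in the picture. A call takes as long as a camera call.
- robot.find_in(thing, camera): "extent" ([centre column, centre row, width, height] in pixels, round what is visible of it).
The state is a dict: "time": time; "joint_positions": joint angles; "qvel": joint speeds; "joint_torque": joint torques, N m; "tool_pos": TCP position; "ee_rot": TCP orientation; "wrist_force": force on the tool from outside, world axes, zero at the start; "wrist_torque": the same for the moment, N m; "width": finger opening in m; "finger_force": force on a finger pad.
Only numpy, scipy, OpenCV 4.12 (cv2) and the standard library are available. Lean on these libraries where they do the work, as an engineer would, in place of code of your own. Each camera call takes 0.05 s, during which the arm holds its last target. There are 200 camera calls.

### The job

Using only the ratchet lever, wind the carving turntable half round until the wooden dog's snout points straight at the steel pointer on the base, then swing the lever back the loose way until it rests against its stop post, and let go of it. The lever grips and takes the turntable along one way only and clicks loosely back the other; which way is which you must find by trying, and it takes several strokes. Do not turn the dog or the disc by hand, and leave the bottle, tin, wooden blank and chisel where they are.

Things in the scene. Friction and masses are not known exactly. Their poses are not given: they have to be found in the camera images.
- stand: Fixed stand: dark wooden board 250 x 250 x 20 mm. Origin: centre of its underside, on the vertical axis (z) about which turntable and lever both turn. Its -x side (roughly towards the robot) is the lever's, its +x side carries the pointer. Two steel stop posts (12 mm thick, tops 55 mm above the work surface, 112 mm from the axis, at 60 degrees either side of -x) end the lever's swing.
- turntable (a joint): Angle (rad), growing counter-clockwise from above, of the toothed dark steel disc (186 mm wide, top 65 mm above the work surface) with the dog fixed on it. 0: snout along the stand's -x, over the lever's middle; +3.14 or -3.14: snout at the pointer. Starts within 0.5 of 0; stops only at 4.6 and -4.6. Stiff (0.25 N m): it stays where it is left.
- lever (a joint): Angle (rad) of the ratchet lever about the same axis, growing counter-clockwise from above; 0 along the stand's -x, stop posts met at -0.9 and +0.9. Stays where left. One way it drives the turntable rigidly after up to 15 degrees of lost motion (2 to 3 N at the handle); the other way it clicks over the teeth (about 1 N) and the turntable stands still.
- pawl_pin (a point): Pivot of the lever's steel pawl, 82 mm from the axis, 96 mm above the work surface, over the disc's 24 rim teeth (8 mm high). The pawl, a strut 38 mm long and 8 mm thick, leans down into the teeth to one side or the other, by chance: the lever grips when moved towards the side to which the tip leans. Need not be touched.
- handle (a point): On the centre line, 112 mm above the work surface, of the lever's upright round wooden handle: 24 mm in diameter, fixed to the lever 162 mm from the axis, from 51 to 137 mm above the work surface. The flat bar under it is 20 mm wide, top at 47 mm; the pawl's bracket (107 mm high) stands between handle and disc, its outer face 54 mm from the handle's centre line.
- snout (a point): Tip of the black nose of the half-carved light wooden dog (about 125 x 75 x 130 mm, its top about 200 mm above the work surface) that is fixed on the turntable's disc. 66 mm from the axis, 151 mm above the work surface; the axes turn with the dog, -x is where the snout points.
- pointer (a point): Tip of the fixed steel cone that points inwards to the axis from the stand's +x side, 76 mm from the axis, 86 mm above the work surface.
- glue: Bystander: upright plastic glue bottle, 60 mm diameter, 150 mm high; origin at the centre of its underside. Leave alone.
- tin: Bystander: upright metal tin, 72 mm diameter, 70 mm high; origin at the centre of its underside. Leave alone.
- blank: Bystander: rough wooden blank, about 90 x 60 x 50 mm; origin at the underside below its middle. Leave alone.
- chisel: Bystander: chisel with a round handle, 190 mm long, lying along its own x. Leave alone.

How it is judged:
By the outcome, as a careful person would: the job done as asked, in the order asked, and still so for the second after the job is handed in, with the robot touching nothing.
It also fails if it takes over 61 s, if anything falls off the work surface, if the arm or the gripper's body presses on something with over 40 N, if the wrist force passes 120 N, or if a joint passes its speed limit or range.

## Working session

There is one attempt and no reset: what is moved stays moved. The work goes in short steps, Python scripts to look and compute and a tool call to move; the robot and the scene stay as the last step left them, time stands still between calls to the robot, and variables do not carry over. Pictures are saved under pics/ and viewed, at most 10 in all, crops included, and the job is handed in when it is done.

Besides the shell and the picture viewer there is one more tool, called after "Request:" as name([rows], argument=value, ...), one row to a line, values as JSON. servo_tool: Moves the arm, as the interface text tells. Scaled input: -1 to 1 covers 0.1 m each way for a shift and pi/2 rad each way for a turn. Its arguments: {"type":"object","properties":{"plan":{"type":"array","items":{"type":"array","items":{"type":"number"}}}},"required":["plan"]}

```bash
mkdir -p pics; ls
python3 - <<'E'
from bench import robot
import cv2, numpy as np
o=robot.get_obs(); print({k:np.round(v,3).tolist() for k,v in o.items()})
for c in ("scene","top"):
    im=robot.snapshot(c); cv2.imwrite(f"pics/{c}0.png",im[:,:,::-1])
    p=robot.camera_params(c)
    R=cv2.Rodrigues(np.array(p["rvec"]))[0]; print(c,"campos",-R.T@np.array(p["tvec"]).ravel())
    for t in ("handle","snout","pointer","pawl_pin","stand","turntable","lever"):
        print(t,[(np.round(d["extent"],1).tolist(),round(d["conf"],2)) for d in robot.find_in(t,c)[:2]])
E
```

```text
pics
{'time': 0.0, 'joint_positions': [-1.347, 0.088, 1.372, -0.0, 1.684, -0.103], 'qvel': [-0.0, -0.0, 0.0, 0.0, -0.001, -0.001], 'joint_torque': [0.0, -34.018, -30.243, 0.072, 0.033, -0.0], 'tool_pos': [0.176, -0.52, 0.221], 'ee_rot': [-3.139, -0.0, 0.327], 'wrist_force': [0.281, -0.224, 0.114], 'wrist_torque': [0.056, 0.047, 0.003], 'finger_force': 0.0, 'width': 0.094}
scene campos [1.44518807 0.08433129 0.85774703]
handle [([385.0, 232.9, 33.7, 43.7], 0.94), ([504.1, 287.9, 42.6, 42.1], 0.4)]
snout [([350.7, 267.9, 83.0, 101.1], 0.89)]
pointer [([347.9, 281.8, 134.2, 146.2], 0.85), ([178.2, 236.2, 20.9, 24.7], 0.18)]
pawl_pin [([384.0, 232.2, 35.7, 49.3], 0.61)]
stand [([346.6, 279.7, 136.7, 149.6], 0.92), ([353.5, 269.0, 89.7, 94.7], 0.71)]
turntable [([351.3, 268.4, 89.6, 92.7], 0.81)]
lever [([383.4, 232.7, 35.1, 46.7], 0.56)]
top campos [ 0.45710142 -0.00912363  1.28506359]
handle [([267.6, 269.9, 37.0, 41.1], 0.85)]
snout [([290.3, 230.8, 70.8, 75.3], 0.67)]
pointer [([291.4, 237.9, 98.6, 107.0], 0.9)]
pawl_pin [([268.9, 273.5, 34.1, 33.8], 0.62)]
stand [([290.6, 237.1, 101.5, 111.1], 0.72)]
turntable [([292.5, 231.4, 72.0, 65.9], 0.65), ([268.1, 271.4, 37.5, 36.5], 0.2)]
lever [([268.4, 269.9, 37.7, 32.7], 0.75)]
```

Run:
```python
import cv2, numpy as np
a=cv2.imread("pics/top0.png")[170:310,215:370]; b=cv2.imread("pics/scene0.png")[190:370,260:440]
a=cv2.resize(a,(465,420)); 
a=cv2.resize(cv2.imread("pics/top0.png")[170:310,225:358],None,fx=4,fy=4,interpolation=2)
b=cv2.resize(cv2.imread("pics/scene0.png")[190:370,270:430],None,fx=3.111,fy=3.111,interpolation=2)[:560]
w=np.hstack([a,b]); print(a.shape,b.shape); cv2.imwrite("pics/c0.png",cv2.resize(w,(800,int(w.shape[0]*800/w.shape[1]))))
```

```text
(560, 532, 3) (560, 498, 3)
```

View pics/top0.png

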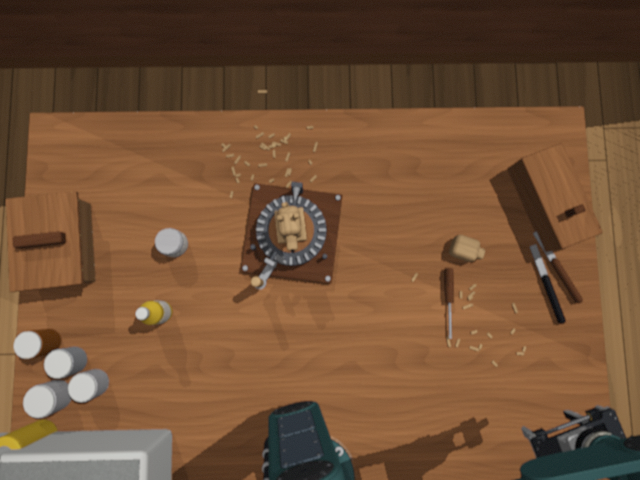

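View pics/c0.png

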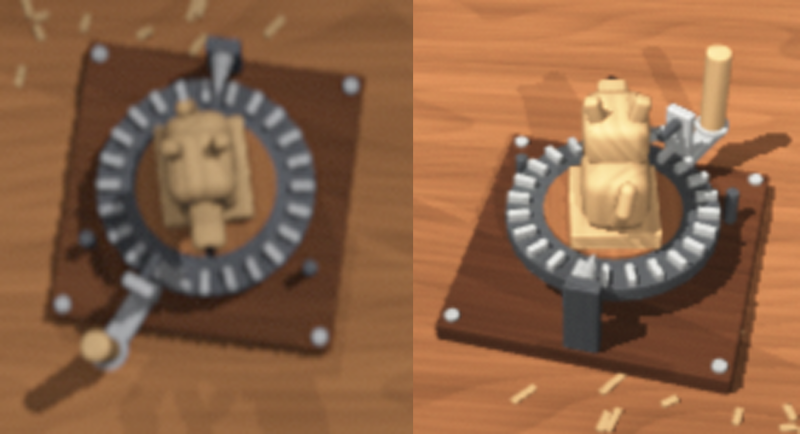

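The top view shows the disc centre near (291,230), the pointer tip near (295,200), the handle top near (256,281), the posts near (253,247) and (325,256), and the snout near (292,250). The pawl seems to lean to the image right of the lever. I'll turn these into positions next.

```bash
cat > h.py <<'E'
import cv2, numpy as np
from scipy.spatial.transform import Rotation as Rn
from bench import robot
def ray(c,uv):
    p=robot.camera_params(c); K=np.array(p["camera_matrix"])
    if "rvec" in p:
        R=cv2.Rodrigues(np.array(p["rvec"]))[0]; t=np.array(p["tvec"]).ravel(); C=-R.T@t; M=R.T
    else:
        o=robot.get_obs(); T=np.array(p["tool_from_camera"]); Rt=Rn.from_euler("xyz",o["ee_rot"]).as_matrix()
        M=Rt@T[:3,:3]; C=Rt@T[:3,3]+o["tool_pos"]
    return C, M@np.linalg.inv(K)@np.array([uv[0],uv[1],1.])
def at(c,uv,z):
    C,d=ray(c,uv); return C+d*(z-C[2])/d[2]
E
python3 - <<'E'
from h import *
f=lambda u,v:(u/3.107+225-.5,v/3.107+170-.5)
n=lambda a:np.round(a,4).tolist()
disc=at("top",f(205,187),.065); bolts=[at("top",f(*b),.022) for b in((99,53),(351,86),(62,303),(320,336))]
bc=np.mean(bolts,0); print("disc",n(disc),"bolts c",n(bc))
d=bolts[0]+bolts[1]-bolts[2]-bolts[3]; print("yaw bolts",np.arctan2(d[1],d[0]), np.linalg.norm(d)/2)
ax=(disc[:2]+bc[:2])/2
for nm,uv,z in(("ptr",(217,92),.086),("h",(98,346),.137),("postL",(86,239),.055),("postR",(310,267),.055),("snout",(210,252),.151)):
    p=at("top",f(*uv),z); v=p[:2]-ax; print(nm,n(p),"r",n(np.hypot(*v)),"ang",n(np.arctan2(v[1],v[0])))
g=lambda u,v:((u-413)/.7767/3.111+270,v/.7767/3.111+190)
p=at("scene",g(719,54),.137);print("h scene",n(p))
p=at("scene",g(587,258),.086);print("ptr scene",n(p))
E
```

```text
disc [0.6439, 0.0528, 0.065] bolts c [0.6449, 0.0523, 0.022]
yaw bolts -0.14432747959231515 0.2247035903592814
ptr [0.7217, 0.0408, 0.086] r 0.0781 ang -0.1512
h [0.5071, 0.135, 0.137] r 0.1602 ang 2.6007
postL [0.6021, 0.1554, 0.055] r 0.1113 ang 1.9607
postR [0.5749, -0.0356, 0.055] r 0.1123 ang -2.2388
snout [0.5789, 0.045, 0.151] r 0.066 ang -3.0276
h scene [0.5086, 0.1363, 0.137]
ptr scene [0.7221, 0.0347, 0.086]
```

```bash
cat >> h.py <<'E'
AX=np.array([.6445,.0525]); A0=np.pi-.145; RH=.162
def hpose(l,z=.115,k=.8,r=RH):
    "tool pose [x,y,z,yaw] that holds the handle at lever angle l"
    a=A0+l; return np.array([AX[0]+r*np.cos(a),AX[1]+r*np.sin(a),z,A0+k*l])
def rel(p0,p):
    c,s=np.cos(p0[3]),np.sin(p0[3]); d=np.array(p[:3])-p0[:3]
    w=(p[3]-p0[3]+np.pi)%(2*np.pi)-np.pi
    return [round(v,2)+0. for v in((c*d[0]+s*d[1])*10,(s*d[0]-c*d[1])*10,-d[2]*10,0,0,-w/(np.pi/2))]
def apply(p0,r):
    c,s=np.cos(p0[3]),np.sin(p0[3]); x,y,z=np.array(r[:3])*.1
    return np.array([p0[0]+c*x+s*y,p0[1]+s*x-c*y,p0[2]-z,p0[3]-r[5]*np.pi/2])
def now():
    o=robot.get_obs(); return np.array([*o["tool_pos"],o["ee_rot"][2]])
def chain(p,calls,g):
    for poses in calls:
        rows=[rel(p,q) for q in poses]; print([r+[g] for r in rows])
        if np.abs(rows).max()>1: print("  OVER")
        p=apply(p,rows[-1])
    return p
E
python3 - <<'E'
from h import *
p=np.array([.177,-.521,.223,.327]); T=hpose(-.396,.223); print(T)
calls=[];q=p.copy()
while np.linalg.norm(T[:2]-q[:2])>1e-3:
    for f in np.linspace(1,.01,200):
        n=q+f*(T-q); n[3]=q[3]+min(.78,T[3]-q[3])
        if np.abs(rel(q,n)).max()<=1: break
    calls.append([n]); q=n
print(chain(p,calls,60))
E
```

```text
[0.50563455 0.13592894 0.223      2.67979265]
[[np.float64(0.99), np.float64(-0.98), np.float64(0.0), 0.0, 0.0, np.float64(-0.5), 60]]
[[np.float64(0.97), np.float64(0.01), np.float64(0.0), 0.0, 0.0, np.float64(-0.49), 60]]
[[np.float64(1.01), np.float64(0.99), np.float64(0.0), 0.0, 0.0, np.float64(-0.5), 60]]
  OVER
[[np.float64(0.01), np.float64(1.0), np.float64(0.0), 0.0, 0.0, np.float64(-0.01), 60]]
[[np.float64(0.0), np.float64(0.99), np.float64(0.0), 0.0, 0.0, np.float64(0.0), 60]]
[[np.float64(-0.01), np.float64(1.01), np.float64(0.0), 0.0, 0.0, np.float64(0.0), 60]]
  OVER
[[np.float64(0.0), np.float64(0.57), np.float64(0.0), 0.0, 0.0, np.float64(0.0), 60]]
[0.50579031 0.13607009 0.223      2.68319449]
```

Request:
servo_tool([
  [0.5, -0.5, 0, 0, 0, -0.25, 60],
  [0.99, -0.98, 0, 0, 0, -0.5, 60],
  [0.99, -0.98, 0, 0, 0, -0.5, 60],
  [0.99, -0.98, 0, 0, 0, -0.5, 60],
  [0.99, -0.98, 0, 0, 0, -0.5, 60],
  [0.99, -0.98, 0, 0, 0, -0.5, 60],
  [0.99, -0.98, 0, 0, 0, -0.5, 60],
])

```text
time: 1.38
tool_pos: [0.2392, -0.3958, 0.2228]
ee_rot: [3.141, 0.001, 1.118]
wrist_force: [-0.4, -0.5, -0.3]
width: 0.0603
finger_force: 0.0
```

Request:
servo_tool([
  [0.97, 0, 0, 0, 0, -0.5, 60],
  [0.97, 0, 0, 0, 0, -0.5, 60],
  [0.97, 0, 0, 0, 0, -0.5, 60],
  [0.97, 0, 0, 0, 0, -0.5, 60],
  [0.97, 0, 0, 0, 0, -0.5, 60],
  [0.97, 0, 0, 0, 0, -0.5, 60],
  [0.97, 0, 0, 0, 0, -0.5, 60],
])

```text
time: 1.97
tool_pos: [0.2819, -0.3091, 0.2227]
ee_rot: [3.141, 0.001, 1.903]
wrist_force: [0.2, -0.7, 0.2]
width: 0.0601
finger_force: 0.0
```

Request:
servo_tool([
  [1, 0.99, 0, 0, 0, -0.49, 60],
  [1, 0.99, 0, 0, 0, -0.49, 60],
  [1, 0.99, 0, 0, 0, -0.49, 60],
  [1, 0.99, 0, 0, 0, -0.49, 60],
  [1, 0.99, 0, 0, 0, -0.49, 60],
  [1, 0.99, 0, 0, 0, -0.49, 60],
  [1, 0.99, 0, 0, 0, -0.49, 60],
])

```text
time: 2.55
tool_pos: [0.3437, -0.1823, 0.2227]
ee_rot: [-3.141, 0.001, 2.672]
wrist_force: [0.2, -0.9, -0.8]
width: 0.0601
finger_force: 0.0
```

Request:
servo_tool([
  [0, 1, 0, 0, 0, 0, 60],
  [0, 1, 0, 0, 0, 0, 60],
  [0, 1, 0, 0, 0, 0, 60],
  [0, 1, 0, 0, 0, 0, 60],
])

```text
time: 2.88
tool_pos: [0.39, -0.0917, 0.2225]
ee_rot: [3.14, 0.0, 2.669]
wrist_force: [-0.6, 0.3, 0.5]
width: 0.0602
finger_force: 0.0
```

Request:
servo_tool([
  [0, 1, 0, 0, 0, 0, 60],
  [0, 1, 0, 0, 0, 0, 60],
  [0, 1, 0, 0, 0, 0, 60],
  [0, 1, 0, 0, 0, 0, 60],
])

```text
time: 3.22
tool_pos: [0.4356, -0.0035, 0.2222]
ee_rot: [3.141, -0.0, 2.669]
wrist_force: [-0.2, -0.4, 0.4]
width: 0.06
finger_force: 0.0
```

Request:
servo_tool([
  [0, 1, 0, 0, 0, 0, 60],
  [0, 1, 0, 0, 0, 0, 60],
  [0, 1, 0, 0, 0, 0, 60],
  [0, 1, 0, 0, 0, 0, 60],
])

```text
time: 3.55
tool_pos: [0.4813, 0.0847, 0.222]
ee_rot: [-3.141, -0.001, 2.668]
wrist_force: [-0.0, -0.4, -0.2]
width: 0.0601
finger_force: 0.0
```

Run:
```python
from h import *
p=now(); print(p); im=robot.snapshot("wrist"); cv2.imwrite("pics/w1.png",im[:,:,::-1])
for t in("handle","snout"): print(t,[(np.round(d["extent"],1).tolist(),round(d["conf"],2)) for d in robot.find_in(t,"wrist")[:2]])
P=robot.camera_params("wrist"); T=np.array(P["tool_from_camera"]); print(T.round(3).tolist())
for z in(.137,.051): # where should the handle show
    h=np.array([*hpose(-.396)[:2],z]); Rt=Rn.from_euler("xyz",robot.get_obs()["ee_rot"]).as_matrix()
    c=np.linalg.inv(T)@np.append(Rt.T@(h-p[:3]),1); u=np.array(P["camera_matrix"])@c[:3]; print(u[:2]/u[2])
chain(p,[[[*hpose(-.396,.222)]]],60)
```

```text
[0.48129579 0.08472649 0.22196121 2.66812539]
handle [([378.5, 276.6, 80.8, 144.1], 0.73)]
snout [([348.8, 375.7, 162.3, 152.0], 0.61)]
[[-0.001, -0.969, -0.246, 0.071], [1.0, -0.002, 0.001, 0.0], [-0.001, -0.246, 0.969, -0.163], [0.0, 0.0, 0.0, 1.0]]
[401.02433344 249.79955946]
[380.20566077 223.45549131]
[[np.float64(0.02), np.float64(0.57), np.float64(0.0), 0.0, 0.0, np.float64(-0.01), 60]]
```

View pics/w1.png

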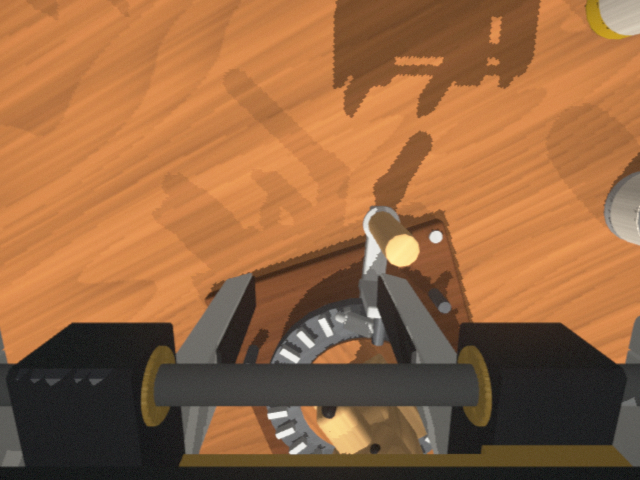

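The handle top shows at (402,250) in the wrist view, where the estimate predicted (401,250). I'll go on and lower the open jaws over it.

Request:
servo_tool([
  [0.02, 0.57, 0, 0, 0, 0, 60],
  [0.02, 0.57, 0, 0, 0, 0, 60],
  [0.02, 0.57, 0, 0, 0, 0, 60],
  [0.02, 0.57, 0.3, 0, 0, 0, 60],
  [0.02, 0.57, 0.6, 0, 0, 0, 60],
  [0.02, 0.57, 0.9, 0, 0, 0, 60],
  [0.02, 0.57, 1, 0, 0, 0, 60],
  [0.02, 0.57, 1, 0, 0, 0, 34],
  [0.02, 0.57, 1, 0, 0, 0, 34],
  [0.02, 0.57, 1, 0, 0, 0, 34],
])

```text
time: 4.53
tool_pos: [0.506, 0.1352, 0.1249]
ee_rot: [3.14, 0.003, 2.667]
wrist_force: [0.1, 0.6, 0.1]
width: 0.0436
finger_force: 0.0
```

Run:
```python
from h import *
p=now(); o=robot.get_obs(); print(p,o["width"],o["wrist_force"],hpose(-.396)); p[2]=.122
L=[np.linspace(-.396,.02,9)[1:],np.linspace(.02,.44,9)[1:],np.linspace(.44,.85,9)[1:]]
print(chain(p,[[hpose(l,.115) for l in s] for s in L],34))
```

```text
[0.5060249  0.13521683 0.12490249 2.66655776] 0.04363874435553369 [0.09208271 0.5956255  0.08205871] [0.50563455 0.13592894 0.115      2.67979265]
[[np.float64(0.01), np.float64(-0.08), np.float64(0.07), 0.0, 0.0, np.float64(-0.03), 34], [np.float64(0.01), np.float64(-0.16), np.float64(0.07), 0.0, 0.0, np.float64(-0.06), 34], [np.float64(0.0), np.float64(-0.25), np.float64(0.07), 0.0, 0.0, np.float64(-0.09), 34], [np.float64(-0.01), np.float64(-0.33), np.float64(0.07), 0.0, 0.0, np.float64(-0.11), 34], [np.float64(-0.02), np.float64(-0.41), np.float64(0.07), 0.0, 0.0, np.float64(-0.14), 34], [np.float64(-0.04), np.float64(-0.5), np.float64(0.07), 0.0, 0.0, np.float64(-0.17), 34], [np.float64(-0.06), np.float64(-0.58), np.float64(0.07), 0.0, 0.0, np.float64(-0.19), 34], [np.float64(-0.09), np.float64(-0.66), np.float64(0.07), 0.0, 0.0, np.float64(-0.22), 34]]
[[np.float64(0.0), np.float64(-0.08), np.float64(0.0), 0.0, 0.0, np.float64(-0.03), 34], [np.float64(-0.01), np.float64(-0.17), np.float64(0.0), 0.0, 0.0, np.float64(-0.05), 34], [np.float64(-0.02), np.float64(-0.25), np.float64(
[... 557 characters left out ...]
p.float64(-0.03), 34], [np.float64(-0.03), np.float64(-0.16), np.float64(0.0), 0.0, 0.0, np.float64(-0.06), 34], [np.float64(-0.05), np.float64(-0.24), np.float64(0.0), 0.0, 0.0, np.float64(-0.08), 34], [np.float64(-0.07), np.float64(-0.32), np.float64(0.0), 0.0, 0.0, np.float64(-0.11), 34], [np.float64(-0.09), np.float64(-0.4), np.float64(0.0), 0.0, 0.0, np.float64(-0.13), 34], [np.float64(-0.13), np.float64(-0.48), np.float64(0.0), 0.0, 0.0, np.float64(-0.16), 34], [np.float64(-0.16), np.float64(-0.55), np.float64(0.0), 0.0, 0.0, np.float64(-0.19), 34], [np.float64(-0.2), np.float64(-0.63), np.float64(0.0), 0.0, 0.0, np.float64(-0.21), 34]]
[ 0.5213454  -0.05260455  0.115       3.67186741]
```

Request:
servo_tool([
  [0.01, -0.08, 0.07, 0, 0, -0.03, 34],
  [0.01, -0.16, 0.07, 0, 0, -0.06, 34],
  [0, -0.25, 0.07, 0, 0, -0.09, 34],
  [-0.01, -0.33, 0.07, 0, 0, -0.11, 34],
  [-0.02, -0.41, 0.07, 0, 0, -0.14, 34],
  [-0.04, -0.5, 0.07, 0, 0, -0.17, 34],
  [-0.06, -0.58, 0.07, 0, 0, -0.19, 34],
  [-0.09, -0.66, 0.07, 0, 0, -0.22, 34],
])

```text
time: 5.2
tool_pos: [0.4834, 0.0734, 0.118]
ee_rot: [3.139, 0.003, 3.015]
wrist_force: [-1.2, 3.1, -0.0]
width: 0.0337
finger_force: 1.1
```

```bash
cat >> h.py <<'E'
def look(tag):
    o=robot.get_obs(); print("w",o["width"],"f",np.round(o["wrist_force"],1),now())
    out=[]
    for c,(x0,x1,y0,y1) in(("top",(235,350,180,305)),("scene",(270,430,190,350))):
        im=robot.snapshot(c)[y0:y1,x0:x1,::-1]; out.append(cv2.resize(im,(400,int(400*(y1-y0)/(x1-x0))),interpolation=2))
    h=min(a.shape[0] for a in out); cv2.imwrite(f"pics/{tag}.png",np.hstack([a[:h] for a in out]))
def nose(z=.151):
    "dark blob of the nose near its 66 mm circle in the top picture -> turntable angle candidates"
    im=robot.snapshot("top").astype(float).sum(2); p=robot.camera_params("top")
    th=np.radians(np.arange(0,360,1.)); P=np.stack([AX[0]+.066*np.cos(th),AX[1]+.066*np.sin(th),0*th+z],1)
    uv=cv2.projectPoints(P,np.array(p["rvec"]),np.array(p["tvec"]),np.array(p["camera_matrix"]),None)[0].reshape(-1,2).astype(np.float32)
    v=cv2.remap(im.astype(np.float32),uv[:,:1],uv[:,1:],1).ravel()
    i=np.argsort(v)[:12]; print([(round(((th[k]-A0+np.pi)%(2*np.pi))-np.pi,2),int(v[k])) for k in i])
E
python3 - <<'E'
from h import *
look("s1"); nose()
E
```

```text
w 0.033679576132748856 f [-1.2  3.1 -0. ] [0.4833834  0.07336484 0.11804183 3.01531168]
[(np.float64(0.49), 124), (np.float64(0.51), 128), (np.float64(0.53), 139), (np.float64(0.48), 148), (np.float64(-0.54), 159), (np.float64(-0.55), 160), (np.float64(0.55), 161), (np.float64(-0.61), 161), (np.float64(-0.59), 161), (np.float64(-0.64), 161), (np.float64(-0.57), 161), (np.float64(-0.62), 161)]
```

View pics/s1.png

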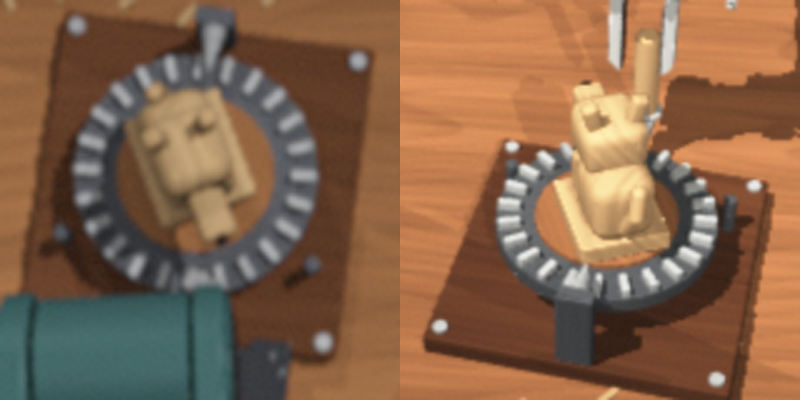

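The nose has moved from +0.26 to +0.50 rad with a force of about 3 N, so counter-clockwise is the gripping direction. I'll continue the stroke that way.

Request:
servo_tool([
  [0, -0.08, 0, 0, 0, -0.03, 34],
  [-0.01, -0.17, 0, 0, 0, -0.05, 34],
  [-0.02, -0.25, 0, 0, 0, -0.08, 34],
  [-0.04, -0.33, 0, 0, 0, -0.11, 34],
  [-0.06, -0.42, 0, 0, 0, -0.13, 34],
  [-0.08, -0.5, 0, 0, 0, -0.16, 34],
  [-0.11, -0.58, 0, 0, 0, -0.19, 34],
  [-0.14, -0.66, 0, 0, 0, -0.21, 34],
])

```text
time: 6.02
tool_pos: [0.4885, 0.0062, 0.1169]
ee_rot: [3.141, 0.002, -2.939]
wrist_force: [-1.0, 1.3, 1.1]
width: 0.0336
finger_force: 1.1
```

Request:
servo_tool([
  [-0.01, -0.08, 0, 0, 0, -0.03, 34],
  [-0.03, -0.16, 0, 0, 0, -0.06, 34],
  [-0.05, -0.24, 0, 0, 0, -0.08, 34],
  [-0.07, -0.32, 0, 0, 0, -0.11, 34],
  [-0.09, -0.4, 0, 0, 0, -0.13, 34],
  [-0.13, -0.48, 0, 0, 0, -0.16, 34],
  [-0.16, -0.55, 0, 0, 0, -0.19, 34],
  [-0.2, -0.63, 0, 0, 0, -0.21, 34],
])

```text
time: 6.68
tool_pos: [0.5203, -0.0517, 0.1165]
ee_rot: [3.141, 0.0, -2.609]
wrist_force: [-3.3, 1.6, 0.9]
width: 0.034
finger_force: 1.0
```

Run:
```python
from h import *
np.set_printoptions(precision=4)
o=robot.get_obs(); p=now(); v=p[:2]-AX; print(p,o["joint_positions"],"tool lever ang",(np.arctan2(v[1],v[0])%(2*np.pi))-A0,"r",np.hypot(*v)); nose()
p=np.array([0.5213454,-0.05260455,.115,3.6719])
L=[np.linspace(.85,.27,11)[1:],np.linspace(.27,-.31,11)[1:],np.linspace(-.31,-.87,11)[1:]]
L+= [s[::-1] for s in []]
f=lambda x:[hpose(l,.115) for l in x]
q=chain(p,[f(s) for s in L],34); print("END",q)
```

```text
[ 0.5203 -0.0517  0.1165 -2.6091] [-2.0785e-01  7.2908e-02  1.5983e+00  5.3531e-04  1.4707e+00 -2.3112e+00] tool lever ang 0.8431944731380878 r 0.16210412449434752
[(np.float64(-1.09), 139), (np.float64(-1.11), 141), (np.float64(1.35), 144), (np.float64(-1.08), 145), (np.float64(1.33), 145), (np.float64(-1.13), 150), (np.float64(1.31), 151), (np.float64(-1.06), 152), (np.float64(-0.34), 153), (np.float64(-0.26), 153), (np.float64(-0.36), 153), (np.float64(-0.24), 153)]
[[np.float64(0.01), np.float64(0.1), np.float64(0.0), 0.0, 0.0, np.float64(0.03), 34], [np.float64(0.02), np.float64(0.19), np.float64(0.0), 0.0, 0.0, np.float64(0.06), 34], [np.float64(0.03), np.float64(0.28), np.float64(0.0), 0.0, 0.0, np.float64(0.09), 34], [np.float64(0.02), np.float64(0.38), np.float64(0.0), 0.0, 0.0, np.float64(0.12), 34], [np.float64(0.02), np.float64(0.47), np.float64(0.0), 0.0, 0.0, np.float64(0.14), 34], [np.float64(0.0), np.float64(0.56), np.float64(0.0), 0.0, 0.0, np.float64(0.17), 34], [np.float64(-0.02), np.float64(0.66), np.float64(0.0), 0.0, 0.0, np.float64(0.2), 34], [np.float64(-0.04)
[... 1331 characters left out ...]
7), np.float64(0.0), 0.0, 0.0, np.float64(0.08), 34], [np.float64(-0.07), np.float64(0.36), np.float64(0.0), 0.0, 0.0, np.float64(0.11), 34], [np.float64(-0.09), np.float64(0.45), np.float64(0.0), 0.0, 0.0, np.float64(0.14), 34], [np.float64(-0.13), np.float64(0.53), np.float64(0.0), 0.0, 0.0, np.float64(0.17), 34], [np.float64(-0.16), np.float64(0.61), np.float64(0.0), 0.0, 0.0, np.float64(0.2), 34], [np.float64(-0.2), np.float64(0.69), np.float64(0.0), 0.0, 0.0, np.float64(0.23), 34], [np.float64(-0.25), np.float64(0.77), np.float64(0.0), 0.0, 0.0, np.float64(0.25), 34], [np.float64(-0.3), np.float64(0.85), np.float64(0.0), 0.0, 0.0, np.float64(0.28), 34]]
END [0.559  0.1905 0.115  2.3053]
```

Request:
servo_tool([
  [0.01, 0.1, 0, 0, 0, 0.03, 34],
  [0.02, 0.19, 0, 0, 0, 0.06, 34],
  [0.03, 0.28, 0, 0, 0, 0.09, 34],
  [0.02, 0.38, 0, 0, 0, 0.12, 34],
  [0.02, 0.47, 0, 0, 0, 0.14, 34],
  [0, 0.56, 0, 0, 0, 0.17, 34],
  [-0.02, 0.66, 0, 0, 0, 0.2, 34],
  [-0.04, 0.75, 0, 0, 0, 0.23, 34],
  [-0.07, 0.84, 0, 0, 0, 0.26, 34],
  [-0.11, 0.92, 0, 0, 0, 0.29, 34],
])

```text
time: 7.57
tool_pos: [0.4835, 0.0333, 0.1166]
ee_rot: [-3.141, 0.002, -3.07]
wrist_force: [-0.9, -0.6, -0.4]
width: 0.0338
finger_force: 0.3
```

Request:
servo_tool([
  [0.01, 0.09, 0, 0, 0, 0.03, 34],
  [0, 0.19, 0, 0, 0, 0.06, 34],
  [0, 0.28, 0, 0, 0, 0.09, 34],
  [-0.02, 0.37, 0, 0, 0, 0.12, 34],
  [-0.04, 0.47, 0, 0, 0, 0.15, 34],
  [-0.06, 0.56, 0, 0, 0, 0.18, 34],
  [-0.09, 0.65, 0, 0, 0, 0.21, 34],
  [-0.13, 0.73, 0, 0, 0, 0.24, 34],
  [-0.17, 0.82, 0, 0, 0, 0.27, 34],
  [-0.21, 0.9, 0, 0, 0, 0.3, 34],
])

```text
time: 8.4
tool_pos: [0.498, 0.1249, 0.1166]
ee_rot: [3.141, 0.002, 2.742]
wrist_force: [1.2, -0.5, -0.5]
width: 0.0339
finger_force: 0.3
```

Request:
servo_tool([
  [-0.01, 0.09, 0, 0, 0, 0.03, 34],
  [-0.02, 0.18, 0, 0, 0, 0.05, 34],
  [-0.04, 0.27, 0, 0, 0, 0.08, 34],
  [-0.07, 0.36, 0, 0, 0, 0.11, 34],
  [-0.09, 0.45, 0, 0, 0, 0.14, 34],
  [-0.13, 0.53, 0, 0, 0, 0.17, 34],
  [-0.16, 0.61, 0, 0, 0, 0.2, 34],
  [-0.2, 0.69, 0, 0, 0, 0.23, 34],
  [-0.25, 0.77, 0, 0, 0, 0.25, 34],
  [-0.3, 0.85, 0, 0, 0, 0.28, 34],
])

```text
time: 9.23
tool_pos: [0.5584, 0.1917, 0.1165]
ee_rot: [3.14, 0.001, 2.303]
wrist_force: [-0.1, -1.1, -0.0]
width: 0.0336
finger_force: 0.3
```

Run:
```python
from h import *
np.set_printoptions(precision=4)
p=now(); v=p[:2]-AX; print(p,"ang",(np.arctan2(v[1],v[0])%(2*np.pi))-A0,"r",np.hypot(*v)); nose(); look("s2")
p=np.array([.559,.1905,.115,2.3053])
f=lambda x:[[float(t) for t in r] for r in x]
L=[np.linspace(-.87,-.29,11)[1:],np.linspace(-.29,.29,11)[1:],np.linspace(.29,.85,11)[1:]]
for s in L:
    r=[rel(p,hpose(l)) for l in s]; print(f(r)); p=apply(p,r[-1])
print(p)
```

```text
[0.5584 0.1917 0.1165 2.3028] ang -0.8716440707598774 r 0.16364283297697965
[(np.float64(1.35), 144), (np.float64(-1.08), 145), (np.float64(-1.06), 146), (np.float64(-1.09), 146), (np.float64(-0.54), 148), (np.float64(-0.52), 149), (np.float64(-0.55), 149), (np.float64(1.37), 151), (np.float64(-0.57), 151), (np.float64(-1.11), 151), (np.float64(-0.5), 153), (np.float64(-0.59), 153)]
w 0.0341423586580688 f [ 1.  -0.7 -0.3] [0.5597 0.1926 0.1164 2.3014]
[[0.01, -0.1, 0.0, 0.0, 0.0, -0.03], [0.02, -0.19, 0.0, 0.0, 0.0, -0.06], [0.02, -0.28, 0.0, 0.0, 0.0, -0.09], [0.02, -0.38, 0.0, 0.0, 0.0, -0.12], [0.01, -0.47, 0.0, 0.0, 0.0, -0.14], [0.0, -0.56, 0.0, 0.0, 0.0, -0.17], [-0.02, -0.66, 0.0, 0.0, 0.0, -0.2], [-0.04, -0.75, 0.0, 0.0, 0.0, -0.23], [-0.07, -0.84, 0.0, 0.0, 0.0, -0.26], [-0.11, -0.92, 0.0, 0.0, 0.0, -0.29]]
[[0.01, -0.09, 0.0, 0.0, 0.0, -0.03], [0.0, -0.19, 0.0, 0.0, 0.0, -0.06], [0.0, -0.28, 0.0, 0.0, 0.0, -0.09], [-0.02, -0.38, 0.0, 0.0, 0.0, -0.12], [-0.04, -0.47, 0.0, 0.0, 0.0, -0.15], [-0.06, -0.56, 0.0, 0.0, 0.0, -0.18], [-0.09, -0.65, 0.0, 0.0, 0.0, -0.21], [-0.13, -0.73, 0.0, 0.0, 0.0, -0.24], [-0.17, -0.82, 0.0, 0.0, 0.0, -0.27], [-0.21, -0.9, 0.0, 0.0, 0.0, -0.3]]
[[-0.01, -0.09, 0.0, 0.0, 0.0, -0.03], [-0.02, -0.18, 0.0, 0.0, 0.0, -0.05], [-0.04, -0.27, 0.0, 0.0, 0.0, -0.08], [-0.06, -0.36, 0.0, 0.0, 0.0, -0.11], [-0.09, -0.45, 0.0, 0.0, 0.0, -0.14], [-0.12, -0.53, 0.0, 0.0, 0.0, -0.17], [-0.16, -0.61, 0.0, 0.0, 0.0, -0.2], [-0.2, -0.69, 0.0, 0.0, 0.0, -0.23], [-0.24, -0.77, 0.0, 0.0, 0.0, -0.25], [-0.29, -0.85, 0.0, 0.0, 0.0, -0.28]]
[ 0.5207 -0.0527  0.115   3.6719]
```

View pics/s2.png

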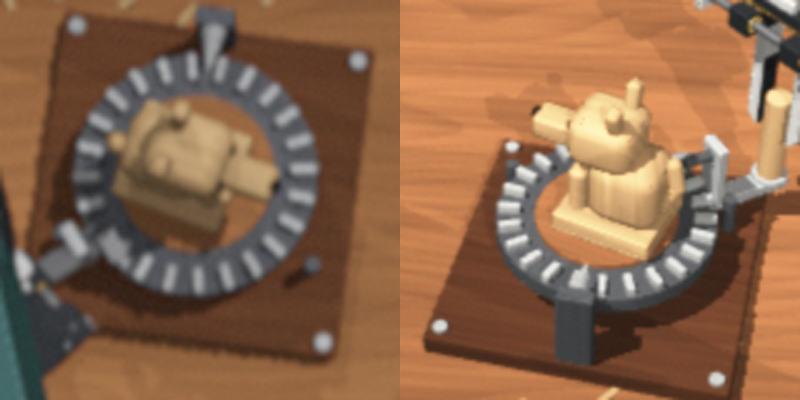

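The dog now points sideways at about 1.35 rad and stayed there on the return swing. I'll make the second stroke.

Request:
servo_tool([
  [0.01, -0.1, 0, 0, 0, -0.03, 34],
  [0.02, -0.19, 0, 0, 0, -0.06, 34],
  [0.02, -0.28, 0, 0, 0, -0.09, 34],
  [0.02, -0.38, 0, 0, 0, -0.12, 34],
  [0.01, -0.47, 0, 0, 0, -0.14, 34],
  [0, -0.56, 0, 0, 0, -0.17, 34],
  [-0.02, -0.66, 0, 0, 0, -0.2, 34],
  [-0.04, -0.75, 0, 0, 0, -0.23, 34],
  [-0.07, -0.84, 0, 0, 0, -0.26, 34],
  [-0.11, -0.92, 0, 0, 0, -0.29, 34],
])

```text
time: 10.22
tool_pos: [0.4959, 0.1218, 0.1161]
ee_rot: [3.139, -0.0, 2.765]
wrist_force: [-0.3, 2.8, -0.6]
width: 0.034
finger_force: 1.2
```

Request:
servo_tool([
  [0.01, -0.09, 0, 0, 0, -0.03, 34],
  [0, -0.19, 0, 0, 0, -0.06, 34],
  [0, -0.28, 0, 0, 0, -0.09, 34],
  [-0.02, -0.38, 0, 0, 0, -0.12, 34],
  [-0.04, -0.47, 0, 0, 0, -0.15, 34],
  [-0.06, -0.56, 0, 0, 0, -0.18, 34],
  [-0.09, -0.65, 0, 0, 0, -0.21, 34],
  [-0.13, -0.73, 0, 0, 0, -0.24, 34],
  [-0.17, -0.82, 0, 0, 0, -0.27, 34],
  [-0.21, -0.9, 0, 0, 0, -0.3, 34],
])

```text
time: 11.05
tool_pos: [0.4821, 0.03, 0.1159]
ee_rot: [3.14, -0.0, -3.047]
wrist_force: [-0.8, 3.1, -0.0]
width: 0.034
finger_force: 1.1
```

Request:
servo_tool([
  [-0.01, -0.09, 0, 0, 0, -0.03, 34],
  [-0.02, -0.18, 0, 0, 0, -0.05, 34],
  [-0.04, -0.27, 0, 0, 0, -0.08, 34],
  [-0.06, -0.36, 0, 0, 0, -0.11, 34],
  [-0.09, -0.45, 0, 0, 0, -0.14, 34],
  [-0.12, -0.53, 0, 0, 0, -0.17, 34],
  [-0.16, -0.61, 0, 0, 0, -0.2, 34],
  [-0.2, -0.69, 0, 0, 0, -0.23, 34],
  [-0.24, -0.77, 0, 0, 0, -0.25, 34],
  [-0.29, -0.85, 0, 0, 0, -0.28, 34],
  [-0.29, -0.85, 0, 0, 0, -0.28, 34],
])

```text
time: 11.97
tool_pos: [0.5198, -0.0533, 0.1158]
ee_rot: [-3.141, 0.0, -2.611]
wrist_force: [0.9, 0.3, 0.5]
width: 0.0344
finger_force: 0.0
```

Run:
```python
from h import *
np.set_printoptions(precision=4)
p=now(); v=p[:2]-AX; print(p,"ang",(np.arctan2(v[1],v[0])%(2*np.pi))-A0,"r",np.hypot(*v)); nose(); look("s3")
```

```text
[ 0.5198 -0.0533  0.1158 -2.6108] ang 0.8484727528203595 r 0.1635651975047148
[(np.float64(-0.45), 137), (np.float64(-0.47), 139), (np.float64(-0.43), 141), (np.float64(-0.33), 142), (np.float64(-0.41), 143), (np.float64(-0.48), 143), (np.float64(-0.4), 143), (np.float64(-0.31), 144), (np.float64(-0.38), 145), (np.float64(-0.5), 146), (np.float64(-0.34), 146), (np.float64(-0.29), 147)]
w 0.033756129406887436 f [-0.4  0.5  0.2] [ 0.5196 -0.0527  0.1158 -2.6123]
```

View pics/s3.png

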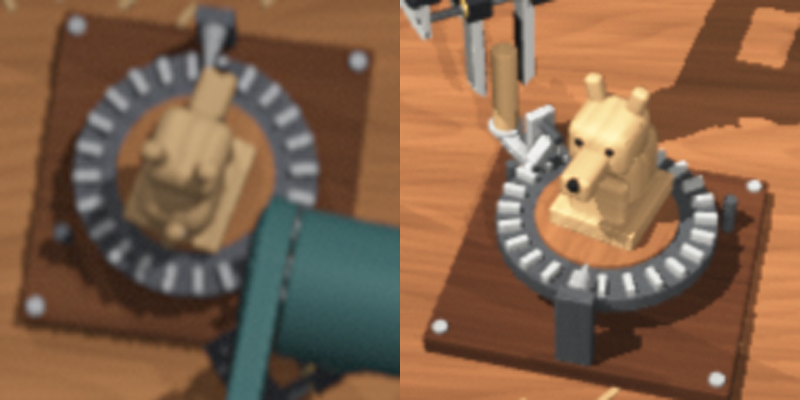

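The nose shows at about (339,264) in the scene camera, still short of the pointer. I'll measure its angle from there.

```bash
cat >> h.py <<'E'
def nang(u,v):
    im=robot.snapshot("scene").sum(2); u,v=int(u),int(v); w=im[v-10:v+11,u-10:u+11]
    n,l,s,c=cv2.connectedComponentsWithStats((w<150).astype(np.uint8))
    k=1+np.argmin([np.hypot(*(x-10)) if a>3 else 99 for x,a in zip(c[1:],s[1:,4])]); uv=c[k]+[u-10,v-10]
    p=at("scene",uv,.151); d=p[:2]-AX; t=(np.arctan2(d[1],d[0])+.145+np.pi)%(2*np.pi)-np.pi
    print("nose px",uv,"area",s[k,4],"r",np.hypot(*d).round(4),"short of pointer by",-t)
E
python3 - <<'E'
from h import *
nang(338.8,264)
p=now();v=p[:2]-AX
p=np.array([.5207,-.0527,.115,3.6719])
f=lambda x:[[float(t) for t in r] for r in x]
for s in [np.linspace(.85,.27,11)[1:],np.linspace(.27,-.2,9)[1:]]:
    r=[rel(p,hpose(l)) for l in s]; print(f(r)); p=apply(p,r[-1])
print(p)
E
```

```text
nose px [338.7 264.3] area 10 r 0.0608 short of pointer by 0.3092315461537094
[[0.01, 0.09, 0.0, 0.0, 0.0, 0.03], [0.02, 0.19, 0.0, 0.0, 0.0, 0.06], [0.02, 0.28, 0.0, 0.0, 0.0, 0.09], [0.02, 0.37, 0.0, 0.0, 0.0, 0.12], [0.01, 0.47, 0.0, 0.0, 0.0, 0.14], [0.0, 0.56, 0.0, 0.0, 0.0, 0.17], [-0.02, 0.65, 0.0, 0.0, 0.0, 0.2], [-0.05, 0.74, 0.0, 0.0, 0.0, 0.23], [-0.08, 0.83, 0.0, 0.0, 0.0, 0.26], [-0.11, 0.92, 0.0, 0.0, 0.0, 0.29]]
[[0.0, 0.1, 0.0, 0.0, 0.0, 0.03], [0.0, 0.19, 0.0, 0.0, 0.0, 0.06], [-0.01, 0.29, 0.0, 0.0, 0.0, 0.09], [-0.03, 0.38, 0.0, 0.0, 0.0, 0.12], [-0.05, 0.47, 0.0, 0.0, 0.0, 0.15], [-0.07, 0.56, 0.0, 0.0, 0.0, 0.18], [-0.1, 0.65, 0.0, 0.0, 0.0, 0.21], [-0.14, 0.74, 0.0, 0.0, 0.0, 0.24]]
[0.49208828 0.10706684 0.115      2.83937795]
```

Request:
servo_tool([
  [0.01, 0.09, 0, 0, 0, 0.03, 34],
  [0.02, 0.19, 0, 0, 0, 0.06, 34],
  [0.02, 0.28, 0, 0, 0, 0.09, 34],
  [0.02, 0.37, 0, 0, 0, 0.12, 34],
  [0.01, 0.47, 0, 0, 0, 0.14, 34],
  [0, 0.56, 0, 0, 0, 0.17, 34],
  [-0.02, 0.65, 0, 0, 0, 0.2, 34],
  [-0.05, 0.74, 0, 0, 0, 0.23, 34],
  [-0.08, 0.83, 0, 0, 0, 0.26, 34],
  [-0.11, 0.92, 0, 0, 0, 0.29, 34],
])

```text
time: 13.0
tool_pos: [0.4821, 0.0332, 0.1157]
ee_rot: [-3.141, 0.001, -3.069]
wrist_force: [1.0, 0.1, -0.2]
width: 0.0338
finger_force: 0.2
```

Request:
servo_tool([
  [0, 0.1, 0, 0, 0, 0.03, 34],
  [0, 0.19, 0, 0, 0, 0.06, 34],
  [0, 0.19, 0, 0, 0, 0.06, 34],
])

```text
time: 13.25
tool_pos: [0.4806, 0.0531, 0.1157]
ee_rot: [3.141, 0.001, 3.124]
wrist_force: [0.4, 0.6, 0.2]
width: 0.0341
finger_force: 0.0
```

Run:
```python
from h import *
nang(338.8,264)
p=now();v=p[:2]-AX; print(p,(np.arctan2(v[1],v[0])%(2*np.pi))-A0)
p=hpose(.152)
f=lambda x:[[float(t) for t in r] for r in x]
for s in [np.linspace(.152,.55,8)[1:]]:
    r=[rel(p,hpose(l)) for l in s]; print(f(r)); p=apply(p,r[-1])
print(p)
```

```text
nose px [338.7 264.3] area 10 r 0.0608 short of pointer by 0.3092315461537094
[0.4807541  0.05228734 0.11569586 3.1252572 ] 0.1462986902199388
[[-0.01, -0.09, 0.0, 0.0, 0.0, -0.03], [-0.02, -0.18, 0.0, 0.0, 0.0, -0.06], [-0.03, -0.27, 0.0, 0.0, 0.0, -0.09], [-0.05, -0.36, 0.0, 0.0, 0.0, -0.12], [-0.08, -0.45, 0.0, 0.0, 0.0, -0.14], [-0.11, -0.54, 0.0, 0.0, 0.0, -0.17], [-0.15, -0.62, 0.0, 0.0, 0.0, -0.2]]
[ 0.49604919 -0.01096799  0.115       3.43235192]
```

Request:
servo_tool([
  [-0.01, -0.09, 0, 0, 0, -0.03, 34],
  [-0.02, -0.18, 0, 0, 0, -0.06, 34],
  [-0.03, -0.27, 0, 0, 0, -0.09, 34],
  [-0.05, -0.36, 0, 0, 0, -0.12, 34],
  [-0.08, -0.45, 0, 0, 0, -0.14, 34],
  [-0.11, -0.5, 0, 0, 0, -0.16, 34],
  [-0.13, -0.57, 0, 0, 0, -0.18, 34],
  [-0.13, -0.57, 0, 0, 0, -0.18, 34],
])

```text
time: 13.97
tool_pos: [0.493, -0.0068, 0.1154]
ee_rot: [-3.141, -0.0, -2.878]
wrist_force: [-0.2, -0.0, 0.1]
width: 0.0338
finger_force: 0.0
```

Run:
```python
from h import *
look("s4"); im=robot.snapshot("scene")[235:300,310:390,::-1]; t=robot.snapshot("top")[185:250,265:325,::-1]
a=cv2.resize(im,(480,390),interpolation=2);b=cv2.resize(t,(320,347),interpolation=2); cv2.imwrite("pics/s4b.png",np.hstack([a[:347],b]))
p=now();v=p[:2]-AX; print(p,(np.arctan2(v[1],v[0])%(2*np.pi))-A0)
```

```text
w 0.03383609347054083 f [-0.2 -0.   0.1] [ 0.49297161 -0.00683281  0.11542524 -2.8776243 ]
[ 0.49286604 -0.00569571  0.11551989 -2.87790353] 0.5114552499406
```

View pics/s4b.png

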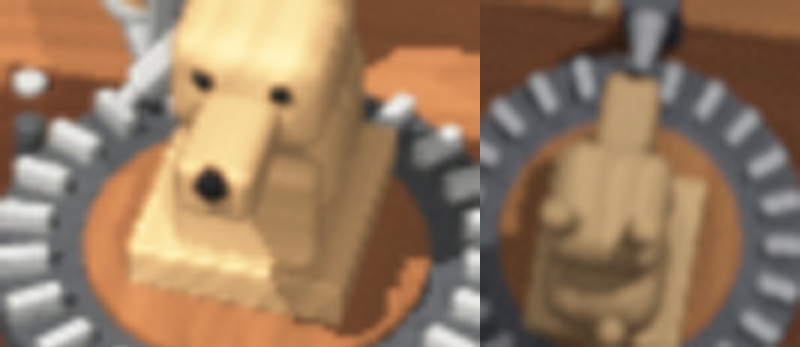

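The nose is at about (345,266) in the scene camera and just image-left of the pointer tip in the top view. A little is left to go.

Run:
```python
from h import *
nang(345.2,266)
# direction of nose-to-eyes and where the nose should show at the target, from nominal geometry
P=robot.camera_params("scene"); pr=lambda X,c="scene":cv2.projectPoints(np.array(X,float),*[np.array(robot.camera_params(c)[k]) for k in("rvec","tvec","camera_matrix")],None)[0].reshape(-1,2).round(1).tolist()
for r in(.062,.066):
    print([pr([[AX[0]+r*np.cos(-.145-s),AX[1]+r*np.sin(-.145-s),.151]]) for s in(.31,.15,.1,.05,0)])
print("pointer tip",pr([[AX[0]+.076*np.cos(-.145),AX[1]+.076*np.sin(-.145),.086]]))
print("disc centre",pr([[*AX,.065]]))
print("top: nose0, ptr",pr([[AX[0]+.066*np.cos(-.145),AX[1]+.066*np.sin(-.145),.151],[AX[0]+.076*np.cos(-.145),AX[1]+.076*np.sin(-.145),.086]],"top"))
# top nose from pic: (632,75)->
uv=(265+(632-480)/320*60-.5,185+75/347*65-.5); p=at("top",uv,.151)[:2]-AX; print(uv,np.hypot(*p),np.arctan2(p[1],p[0])+.145)
```

```text
nose px [344.66666667 265.75      ] area 12 r 0.0595 short of pointer by 0.11009740881933183
[[[338.4, 264.7]], [[343.0, 266.3]], [[344.5, 266.7]], [[346.1, 267.0]], [[347.7, 267.3]]]
[[[337.3, 265.9]], [[342.2, 267.6]], [[343.9, 268.1]], [[345.5, 268.4]], [[347.2, 268.7]]]
pointer tip [[345.6, 296.1]]
disc centre [[353.4, 277.2]]
top: nose0, ptr [[292.4, 198.2], [294.1, 199.9]]
(293.0, 198.54899135446686) 0.06525510078175585 -0.026208474505274998
```

```bash
python3 - <<'E'
from h import *
from scipy.optimize import least_squares
cams={}
for c in("top","scene"):
    p=robot.camera_params(c); cams[c]=[np.array(p[k]) for k in("rvec","tvec","camera_matrix")]
pr=lambda X,c:cv2.projectPoints(np.array(X,float).reshape(-1,3),*cams[c],None)[0].reshape(-1,2)
def bolts(q,h=.1123):
    c,s=np.cos(q[2]),np.sin(q[2]); return [[q[0]+c*a-s*b,q[1]+s*a+c*b,.023] for a,b in((h,h),(h,-h),(-h,h),(-h,-h))]
q0=[*AX,-.145]
for c in cams:
    im=robot.snapshot(c).astype(np.float32); sat=im.max(2)-im.min(2); w=np.clip(im.min(2)-110,0,None)*(sat<60)
    obs=[]
    for u in pr(bolts(q0),c):
        x,y=np.round(u).astype(int); W=w[y-6:y+7,x-6:x+7]; yy,xx=np.mgrid[-6:7,-6:7]
        obs.append((x+(W*xx).sum()/max(W.sum(),1),y+(W*yy).sum()/max(W.sum(),1)) if W.sum()>200 else (np.nan,np.nan))
    obs=np.array(obs); ok=~np.isnan(obs[:,0]); print(c,"obs-pred",(obs-pr(bolts(q0),c)).round(1).tolist())
    s=least_squares(lambda q:(pr(bolts(q[:3],q[3]),c)[ok]-obs[ok]).ravel(),q0+[.1123],loss="soft_l1"); print(s.x.round(4),s.fun.round(1))
    if c=="scene": S=s.x
A,y=S[:2],S[2]
for nm,uv,z in(("nose",(344.9,265.9),.151),("ptr",(342.6,296.4),.086)):
    d=at("scene",uv,z)[:2]-A; print(nm,np.hypot(*d),np.arctan2(d[1],d[0])-y)
E
python3 - <<'E'
import cv2
from bench import robot
im=robot.snapshot("scene")[250:310,310:390,::-1]
cv2.imwrite("pics/s5.png",cv2.resize(im,(800,600),interpolation=cv2.INTER_CUBIC))
E
```

```text
top obs-pred [[-0.0, -0.1], [0.4, -0.1], [-0.1, 0.3], [nan, nan]]
[ 0.6441  0.052  -0.1445  0.1129] [ 0. -0. -0.  0.  0.  0.]
scene obs-pred [[-1.0, -0.5], [-1.6, -0.7], [-0.9, -0.9], [-0.7, 0.0]]
[ 0.6431  0.0502 -0.1456  0.1126] [-0.1  0.   0.3  0.1 -0.   0.3 -0.2 -0.6]
nose 0.06060668278745018 -0.05728080341716532
ptr 0.0792104586083525 -0.036982261473536976
```

View pics/s5.png

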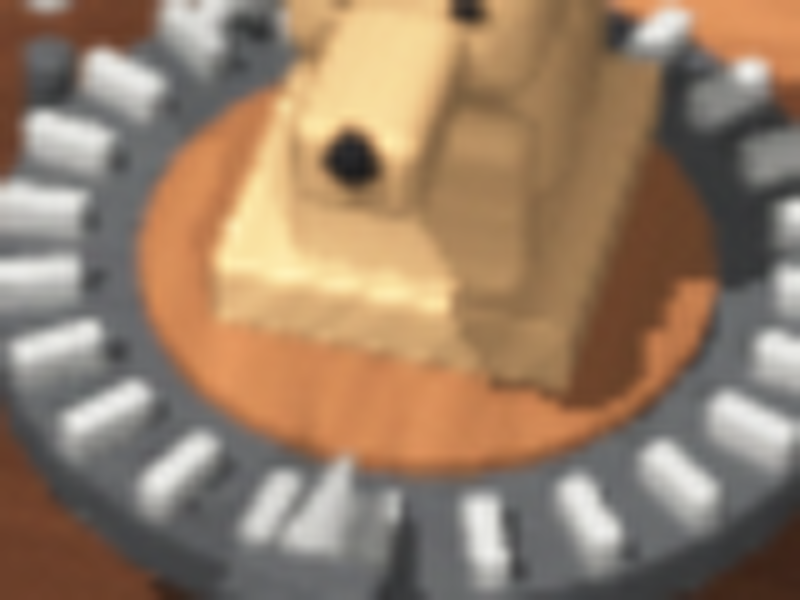

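Run:
```python
from h import *
A=np.array([.6431,.0502]); y=-.145
f=lambda u,v:(310+u/10-.5,250+v/10-.5)
d=at("scene",f(352,157),.151)[:2]-A; print("nose",np.hypot(*d),np.arctan2(d[1],d[0])-y)
d=at("scene",f(345,460),.086)[:2]-A; print("ptr",np.hypot(*d),np.arctan2(d[1],d[0])-y)
a,b=[at("scene",f(*q),.065)[:2] for q in((218,320),(568,393))]; e=b-a; m=(a+b)/2-A
print("plate edge len",np.hypot(*e),"heading",np.arctan2(e[1],e[0])-np.pi/2-y, "mid",np.hypot(*m),np.arctan2(m[1],m[0])-y)
p=np.array([.4945,-.0085,.115,3.41]); p=hpose(.518); print([rel(p,hpose(.518+k)) for k in(.03,.06,.09)])
```

```text
nose 0.05884423468704852 -0.07366743243411439
ptr 0.07613601037751579 -0.011493196113014775
plate edge len 0.07444856091651335 heading -0.04624575848016235 mid 0.026068109761414642 -0.08013669421715189
[[np.float64(-0.01), np.float64(-0.05), np.float64(0.0), 0.0, 0.0, np.float64(-0.02)], [np.float64(-0.01), np.float64(-0.1), np.float64(0.0), 0.0, 0.0, np.float64(-0.03)], [np.float64(-0.02), np.float64(-0.14), np.float64(0.0), 0.0, 0.0, np.float64(-0.05)]]
```

The estimates put the nose about 0.05 rad short of the pointer. I'll nudge it forward slowly.

Request:
servo_tool([
  [0, -0.02, 0, 0, 0, 0, 34],
  [0, -0.04, 0, 0, 0, -0.01, 34],
  [-0.01, -0.06, 0, 0, 0, -0.02, 34],
  [-0.01, -0.07, 0, 0, 0, -0.02, 34],
  [-0.01, -0.08, 0, 0, 0, -0.03, 34],
  [-0.01, -0.09, 0, 0, 0, -0.03, 34],
  [-0.01, -0.09, 0, 0, 0, -0.03, 34],
])

```text
time: 14.95
tool_pos: [0.4965, -0.0143, 0.1155]
ee_rot: [-3.141, 0.0, -2.831]
wrist_force: [1.1, 2.6, -0.0]
width: 0.0342
finger_force: 0.7
```

```bash
cat >> h.py <<'E'
def fine():
    "nose centroid (darkness weighted) in scene and top -> angle to the pointer direction"
    for c,A,(u,v),n in(("scene",[.6431,.0502],(345.5,266),5),("top",[.6441,.052],(292.6,198.5),4)):
        g=robot.snapshot(c).astype(float).sum(2); yy,xx=np.mgrid[-n:n+1,-n:n+1]
        for _ in range(6):
            x,y=int(round(u)),int(round(v)); w=np.clip(200-g[y-n:y+n+1,x-n:x+n+1],0,None)*(np.hypot(xx,yy)<n+.5)
            u,v=x+(w*xx).sum()/w.sum(),y+(w*yy).sum()/w.sum()
        d=at(c,(u,v),.151)[:2]-A; print(c,round(u,2),round(v,2),"r",np.hypot(*d).round(4),"ang",round(np.arctan2(d[1],d[0])+.145,4))
E
python3 - <<'E'
from h import *
o=robot.get_obs(); p=now();v=p[:2]-AX; print(p,o["wrist_force"].round(1),o["finger_force"],(np.arctan2(v[1],v[0])%(2*np.pi))-A0); fine()
im=robot.snapshot("scene")[250:310,310:390,::-1]
cv2.imwrite("pics/s6.png",cv2.resize(im,(640,480),interpolation=cv2.INTER_CUBIC))
E
```

```text
[ 0.49647365 -0.01428151  0.11545989 -2.83060493] [ 1.1  2.6 -0. ] 0.7161854580044746 0.5688066465286385
scene 346.35 266.14 r 0.0605 ang -0.0118
top 289.04 192.15 r 0.0811 ang 0.1331
```

View pics/s6.png

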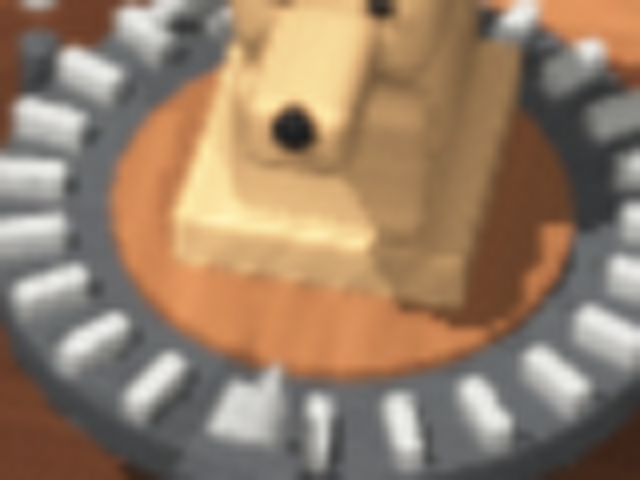

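Run:
```python
from h import *
A=np.array([.6431,.0502]); y=-.145
f=lambda u,v:(310+u/8-.5,250+v/8-.5)
a,b=[at("scene",f(*q),.065)[:2] for q in((175,262),(465,305))]; e=b-a
print("plate edge len",np.hypot(*e),"heading",np.arctan2(e[1],e[0])-np.pi/2-y)
fine()
p=hpose(.575); p[3]=-2.8306+2*np.pi
F=lambda x:[[float(t) for t in r] for r in x]
for s in [np.linspace(.575,-.02,11)[1:],np.linspace(-.02,-.6,11)[1:],np.linspace(-.6,-.93,7)[1:]]:
    r=[rel(p,hpose(l)) for l in s]; print(F(r)); p=apply(p,r[-1])
print(p)
```

```text
plate edge len 0.07574001335764834 heading 0.03374821007527304
scene 346.35 266.16 r 0.0605 ang -0.0115
top 289.04 192.12 r 0.0811 ang 0.1332
[[0.01, 0.1, 0.0, 0.0, 0.0, 0.03], [0.01, 0.19, 0.0, 0.0, 0.0, 0.06], [0.01, 0.29, 0.0, 0.0, 0.0, 0.09], [0.0, 0.38, 0.0, 0.0, 0.0, 0.12], [-0.01, 0.48, 0.0, 0.0, 0.0, 0.15], [-0.03, 0.57, 0.0, 0.0, 0.0, 0.18], [-0.06, 0.67, 0.0, 0.0, 0.0, 0.21], [-0.09, 0.76, 0.0, 0.0, 0.0, 0.24], [-0.13, 0.85, 0.0, 0.0, 0.0, 0.27], [-0.17, 0.93, 0.0, 0.0, 0.0, 0.3]]
[[0.0, 0.1, 0.0, 0.0, 0.0, 0.03], [-0.01, 0.19, 0.0, 0.0, 0.0, 0.06], [-0.02, 0.28, 0.0, 0.0, 0.0, 0.09], [-0.04, 0.38, 0.0, 0.0, 0.0, 0.12], [-0.07, 0.47, 0.0, 0.0, 0.0, 0.15], [-0.1, 0.56, 0.0, 0.0, 0.0, 0.18], [-0.13, 0.64, 0.0, 0.0, 0.0, 0.21], [-0.17, 0.73, 0.0, 0.0, 0.0, 0.24], [-0.22, 0.81, 0.0, 0.0, 0.0, 0.27], [-0.27, 0.89, 0.0, 0.0, 0.0, 0.3]]
[[-0.01, 0.09, 0.0, 0.0, 0.0, 0.02], [-0.03, 0.17, 0.0, 0.0, 0.0, 0.05], [-0.05, 0.26, 0.0, 0.0, 0.0, 0.08], [-0.08, 0.34, 0.0, 0.0, 0.0, 0.11], [-0.11, 0.43, 0.0, 0.0, 0.0, 0.14], [-0.14, 0.51, 0.0, 0.0, 0.0, 0.16]]
[0.56723641 0.19515931 0.115      2.2587801 ]
```

Nose (about −0.01 rad) and base plate (about +0.03 rad) now agree with the pointer. I'll swing the lever back the loose way.

Request:
servo_tool([
  [0.01, 0.1, 0, 0, 0, 0.03, 34],
  [0.01, 0.19, 0, 0, 0, 0.06, 34],
  [0.01, 0.29, 0, 0, 0, 0.09, 34],
  [0, 0.38, 0, 0, 0, 0.12, 34],
  [-0.01, 0.48, 0, 0, 0, 0.15, 34],
  [-0.03, 0.57, 0, 0, 0, 0.18, 34],
  [-0.06, 0.67, 0, 0, 0, 0.21, 34],
  [-0.09, 0.76, 0, 0, 0, 0.24, 34],
  [-0.13, 0.85, 0, 0, 0, 0.27, 34],
  [-0.17, 0.93, 0, 0, 0, 0.3, 34],
])

```text
time: 16.03
tool_pos: [0.4838, 0.0794, 0.1154]
ee_rot: [-3.14, 0.0, 2.979]
wrist_force: [-0.2, -0.7, 0.2]
width: 0.034
finger_force: 0.3
```

Request:
servo_tool([
  [0, 0.1, 0, 0, 0, 0.03, 34],
  [-0.01, 0.19, 0, 0, 0, 0.06, 34],
  [-0.02, 0.28, 0, 0, 0, 0.09, 34],
  [-0.04, 0.38, 0, 0, 0, 0.12, 34],
  [-0.07, 0.47, 0, 0, 0, 0.15, 34],
  [-0.1, 0.56, 0, 0, 0, 0.18, 34],
  [-0.13, 0.64, 0, 0, 0, 0.21, 34],
  [-0.17, 0.73, 0, 0, 0, 0.24, 34],
  [-0.22, 0.81, 0, 0, 0, 0.27, 34],
  [-0.27, 0.89, 0, 0, 0, 0.3, 34],
])

```text
time: 16.87
tool_pos: [0.525, 0.1629, 0.1153]
ee_rot: [-3.14, 0.001, 2.508]
wrist_force: [-0.2, -0.2, 0.1]
width: 0.034
finger_force: 0.3
```

Request:
servo_tool([
  [-0.01, 0.09, 0, 0, 0, 0.02, 34],
  [-0.03, 0.17, 0, 0, 0, 0.05, 34],
  [-0.05, 0.26, 0, 0, 0, 0.08, 34],
  [-0.08, 0.34, 0, 0, 0, 0.11, 34],
  [-0.11, 0.43, 0, 0, 0, 0.14, 34],
  [-0.14, 0.51, 0, 0, 0, 0.16, 34],
  [-0.14, 0.51, 0, 0, 0, 0.16, 34],
])

```text
time: 17.45
tool_pos: [0.5658, 0.1949, 0.1149]
ee_rot: [-3.137, 0.001, 2.258]
wrist_force: [-3.2, -1.9, 0.9]
width: 0.034
finger_force: 1.9
```

Run:
```python
from h import *
o=robot.get_obs(); p=now();v=p[:2]-AX; print(p,o["wrist_force"].round(1),o["finger_force"],(np.arctan2(v[1],v[0])%(2*np.pi))-A0); fine()
q=np.array([.5672,.1952,.115,2.2588]); print([[float(t) for t in rel(q,hpose(l))] for l in(-.95,-.97,-.99,-1.01)])
```

```text
[0.56577898 0.19491812 0.11492873 2.25785376] [-3.2 -1.9  0.9] 1.8727955594658852 -0.9208474625199328
scene 346.35 266.2 r 0.0606 ang -0.011
top 289.08 192.15 r 0.0811 ang 0.132
[[-0.01, 0.03, 0.0, 0.0, 0.0, 0.01], [-0.02, 0.06, 0.0, 0.0, 0.0, 0.02], [-0.02, 0.1, 0.0, 0.0, 0.0, 0.03], [-0.03, 0.13, 0.0, 0.0, 0.0, 0.04]]
```

Request:
servo_tool([
  [-0.01, 0.03, 0, 0, 0, 0.01, 34],
  [-0.02, 0.06, 0, 0, 0, 0.02, 34],
  [-0.02, 0.06, 0, 0, 0, 0.02, 34],
  [-0.02, 0.06, 0, 0, 0, 0.02, 34],
])

```text
time: 17.88
tool_pos: [0.5663, 0.1947, 0.1146]
ee_rot: [-3.125, -0.003, 2.227]
wrist_force: [-16.2, -8.7, 8.4]
width: 0.0339
finger_force: 9.3
```

The force rises while the tool stands still, so the lever is on its stop. I'll ease off, open and lift clear.

Request:
servo_tool([
  [0, -0.05, 0, 0, 0, -0.02, 34],
  [0, -0.09, 0, 0, 0, -0.02, 36],
  [0, -0.1, 0, 0, 0, -0.02, 60],
  [0, -0.1, 0, 0, 0, -0.02, 60],
  [0, -0.1, 0, 0, 0, -0.02, 60],
  [0, -0.1, 0, 0, 0, -0.02, 60],
  [0, -0.1, -0.2, 0, 0, -0.02, 60],
  [0, -0.1, -0.5, 0, 0, -0.02, 60],
  [0, -0.1, -0.8, 0, 0, -0.02, 60],
  [0, -0.1, -1, 0, 0, -0.02, 60],
  [0, -0.1, -1, 0, 0, -0.02, 60],
])

```text
time: 18.8
tool_pos: [0.5669, 0.1931, 0.2219]
ee_rot: [3.131, 0.005, 2.259]
wrist_force: [-0.1, 0.4, 0.3]
width: 0.0599
finger_force: 0.0
```

Request:
servo_tool([
  [0.5, 0, -0.3, 0, 0, 0, 60],
  [1, 0, -0.5, 0, 0, 0, 60],
  [1, 0, -0.5, 0, 0, 0, 60],
  [1, 0, -0.5, 0, 0, 0, 60],
  [1, 0, -0.5, 0, 0, 0, 60],
])

```text
time: 19.22
tool_pos: [0.5003, 0.2706, 0.2654]
ee_rot: [3.141, 0.001, 2.261]
wrist_force: [0.4, 1.0, -0.7]
width: 0.06
finger_force: 0.0
```

Run:
```python
from h import *
look("s7"); fine()
```

```text
w 0.06004875555524702 f [ 0.4  1.  -0.7] [0.5003145  0.27059362 0.26541105 2.26145384]
scene 346.35 266.17 r 0.0606 ang -0.0112
top 289.07 192.16 r 0.0811 ang 0.1322
```

View pics/s7.png

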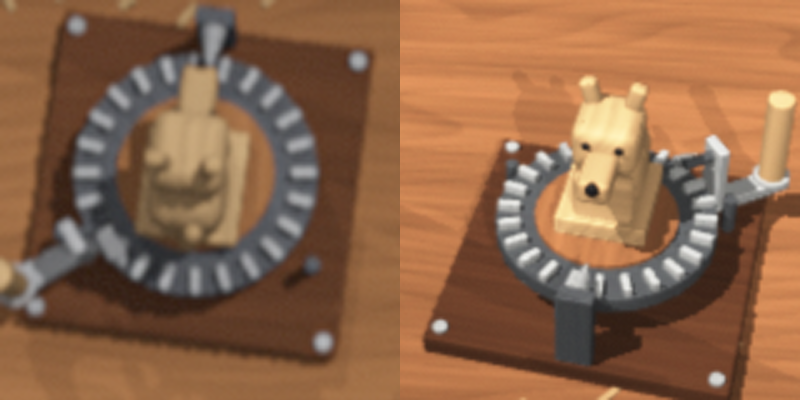

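The snout lines up with the pointer, the lever is at the post and the gripper is clear. I'll check the lever angle once and hand the job in.

Run:
```python
from h import *
d=at("scene",(270+783/2.5-.5,190+98/2.5-.5),.137)[:2]-np.array([.6431,.0502]); l=np.arctan2(d[1],d[0])-A0; print("lever",l,np.hypot(*d))
if abs(l+.9)<.06: print(robot.close_job())
```

```text
lever -1.189072598954173 0.48589369609944405
```

Run:
```python
from h import *
d=at("scene",(270+383/2.5-.5,190+98/2.5-.5),.137)[:2]-np.array([.6431,.0502]); l=np.arctan2(d[1],d[0])-A0; print("lever",l,np.hypot(*d))
if abs(l+.9)<.06: print(robot.close_job())
```

```text
lever -0.8904289405822161 0.16349713389095882
the job is handed in; nothing more can be done
None
```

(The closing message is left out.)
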